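# Gauge-check the tube carriers

### The job

Only one of the three tube carriers in the white rack has the right bore. Try the steel plug gauge in them, gently and without forcing it, until you find the one it enters fully home with its collar down on the carrier, and leave the gauge standing in that carrier in its rack place. Then set the other two carriers down gently, standing upright inside the steel discard tray, without knocking the bottle, beaker or tube block.

Things in the scene. Friction and masses are not known exactly. Their poses are not given: they have to be found in the camera images.
- carrier_a: One of three lookalike tube carriers standing loosely in the rack: upright grey plastic cylinder, 40 mm in diameter, 66 mm tall, about 0.14 kg, origin at the centre of its underside, z up. At the start the underside is 8 mm above the bench, the lower 22 mm in the rack's recess, the top at 74 mm. Which one is good changes every time and does not follow the names.
- carrier_b: One of three lookalike tube carriers standing loosely in the rack: upright grey plastic cylinder, 40 mm in diameter, 66 mm tall, about 0.14 kg, origin at the centre of its underside, z up. At the start the underside is 8 mm above the bench, the lower 22 mm in the rack's recess, the top at 74 mm. Which one is good changes every time and does not follow the names.
- carrier_c: One of three lookalike tube carriers standing loosely in the rack: upright grey plastic cylinder, 40 mm in diameter, 66 mm tall, about 0.14 kg, origin at the centre of its underside, z up. At the start the underside is 8 mm above the bench, the lower 22 mm in the rack's recess, the top at 74 mm. Which one is good changes every time and does not follow the names.
- carrier_a_mouth (a point): Centre of the round 19 mm mouth of carrier_a, level with its top, 66 mm above its origin. 31 mm below lies a captive black sleeve, hard to see, with 1 mm of side play: bore 18 mm in the good carrier, where the gauge goes home (collar on the top); 13 mm in the two tight ones, where it stops hard about 31 mm in, 19 mm short of home.
- carrier_b_mouth (a point): Centre of the round 19 mm mouth of carrier_b, level with its top, 66 mm above its origin. 31 mm below lies a captive black sleeve, hard to see, with 1 mm of side play: bore 18 mm in the good carrier, where the gauge goes home (collar on the top); 13 mm in the two tight ones, where it stops hard about 31 mm in, 19 mm short of home.
- carrier_c_mouth (a point): Centre of the round 19 mm mouth of carrier_c, level with its top, 66 mm above its origin. 31 mm below lies a captive black sleeve, hard to see, with 1 mm of side play: bore 18 mm in the good carrier, where the gauge goes home (collar on the top); 13 mm in the two tight ones, where it stops hard about 31 mm in, 19 mm short of home.
- gauge: Steel plug gauge, upright in its stand, mass about 0.15 kg. From its origin at the tip of the pin, z up: round pin 16 mm in diameter and 50 mm long (the last 3 mm tapered to 12 mm), round collar 28 mm in diameter from 50 to 56 mm, square aluminium handle 20 x 20 mm (sides along its x and y) from 56 to 92 mm.
- gauge_collar (a point): Underside of the gauge's collar on its axis, 50 mm above the tip; it lies at a carrier's mouth when the gauge is home.
- stand: Fixed grey block 70 x 70 mm, 55 mm high, with a 22 mm hole 51 mm deep in the middle of its top in which the gauge stands loose, collar on the top. Origin at the centre of its underside.
- rack: Fixed white rack block, 75 mm along its x, 250 mm along its y, 30 mm high, origin at the centre of its underside. Three round recesses 44 mm across and 22 mm deep at y = -80, 0 and 80 mm; their floors are 8 mm above the bench.
- discard_tray: Fixed shallow steel tray, open at the top, 120 mm along its x, 210 mm along its y, rim 18 mm above the bench, walls and floor 4 mm thick, origin at the centre of its underside. Two carriers stand side by side in it at y = -50 and 50 mm.
- reagent_bottle: Bystander: amber bottle 60 mm in diameter, 130 mm tall, origin at the centre of its underside. Leave alone.
- beaker: Bystander: clear beaker 72 mm across, 85 mm tall, origin at the centre of its underside. Leave alone.
- tube_block: Bystander: yellow block 70 x 160 mm, 45 mm high, with four capped tubes up to 101 mm; origin at the centre of its underside. Leave alone.
There are look-alikes about, which are no part of the job. Leave any blue, green or yellow look-alike of the gauge alone.

How it is judged:
By the outcome, as a careful person would: the job done as asked, in the order asked, and still so for the second after the job is handed in, with the robot touching nothing.
It also fails if it takes over 72 s, if anything falls off the work surface, if the arm or the gripper's body presses on something with over 40 N, if the wrist force passes 120 N, or if a joint passes its speed limit or range.

### The arm

A 7-joint arm with a two-finger parallel gripper is mounted at the origin on the work surface. World frame = base frame: x ahead of the robot, y to its left, z up, the work surface at z = 0. Lengths are in m, angles in rad, forces in N, time in s.
With the tool pointing down it reaches from about 0.4 to 0.85 m from the base axis. Payload 6.9 kg.
Tool frame: the origin (TCP) lies on the centre line of the jaws, within the pads' length; the fingertips stand 22 mm ahead of it and the grasp point (between the pads) lies 3 mm ahead of it; z points along the fingers, y is the line along which they close (so a half turn about z gives the same grasp; the last joint's range is limited). The gripper opens to 85 mm and grips with 20 to 120 N. Pads are 22 mm wide; open, the fingers measure 114 mm over their backs; the gripper's body (76 mm by 85 mm) begins 54 mm behind the grasp point. The pads swing forward as they close: fully open they stand 13 mm farther back than shut.
Start: joints at [-1.149, 0.507, -0.238, 1.5, 0.126, 1.149, -0.155], TCP at [0.195, 0.594, 0.253] pointing down, gripper open.
Joint ranges: [-3.08, 3.08], [-0.24, 2.05], [-1.43, 1.35], [0, 2.5], [-1.52, 4.66], [0.17, 1.96], [-2.89, 2.89]. Speed limits (rad/s): [2.39, 2.39, 3.14, 3.14, 3.14, 3.14, 3.14].

### API

Orientations are given as a rotation vector (axis times angle).
In Python, from workcell import monitor, cams, hand_in, trace gives the robot as it stands.
- The arm moves only by the tool servo_tool, never from a script. Its argument "targets" is a list of rows, each a list of 7 numbers: the shift along the tool's x, y, z in a scale on which 1.0 is 600 mm, then the turn, a rotation vector about the tool's x, y, z in a scale on which 1.0 is 2 pi rad, then the opening, from 0 (shut) to 1 (fully open). A call has 1 to 12 rows; each row is the pose to reach, as a shift and turn from the pose commanded when the call began, along the tool's axes at that moment; what a row does not reach only later rows make up. A row lasts 1/8 s, in which the tool goes at most 62.5 mm and 10.7 degrees, less where a joint would pass 70% of its speed; a pose out of reach is approached as far as the arm can. No shift or turn number may pass 1 either way. A call with a gripper value outside its range is refused whole. The fingers move at their own pace and stop on an object; "grip_force" is the grip in N (left out, the last holds). Time passes only in rows, so rows that repeat a pose let the fingers close. It gives the time, the measured TCP pose, the force, the opening and the grip force at its end, in the units of the state.
- monitor.read_state(): the state, without advancing time (a new reading comes with each control period).
- cams.snapshot(name): name is "side" or "top"; returns the picture (400x640x3 uint8, red, green, blue); there is no depth.
- cams.get_calibration(name): a dict with "fx", "fy", "cx", "cy" (pixels), "position" and "attitude" of the camera in the world. Camera axes: x right, y down, z forward; pixel columns grow to the right and rows downward; lengths in m; the calibration is good to about 2 mm. A picture is of the moment at which its call begins. get_calibration takes no time and is no camera call.
- hand_in(): hands the job in; it is judged then, once.
Trained networks look in the newest picture that a camera, given by its name, has taken for a name from the list of things; names that differ only in an ending like _2 or _b are one class to them, and where a whole thing is asked for, a point or a joint stands for the part that bears it (a point fixed in the world has none). Each returns a list of dicts, best first, with "score" (0 to 1); they miss things now and then, are a little off and sometimes report something else, mostly with a low value. They report only what shows in the picture. A call takes as long as a camera call. They do not tell look-alikes from the thing itself.
- trace(camera, label): "pixels" (400x640 bool, what is visible of it) and "extent" ([left, top, width, height] in pixels, round what is visible of it).
The state is a dict: "clock": time; "joint_pos": joint angles; "qd": joint speeds; "joint_torque": joint torques, N m; "position": TCP position; "eef_rot": TCP orientation; "wrist_force": force on the tool from outside, world axes, zero at the start; "wrist_torque": the same for the moment, N m; "opening": finger opening in m; "grip_force": force on a finger pad.
Only numpy, scipy, OpenCV 4.12 (cv2) and the standard library are available. Lean on these libraries where they do the work, as an engineer would, in place of code of your own. Each camera call takes 0.05 s, during which the arm holds its last target. There are 200 camera calls.

## Working session

There is one attempt and no reset: what is moved stays moved. The work goes in short steps, Python scripts to look and compute and a tool call to move; the robot and the scene stay as the last step left them, time stands still between calls to the robot, and variables do not carry over. Pictures are saved under pics/ and viewed, at most 10 in all, crops included, and the job is handed in when it is done.

Besides the shell and the picture viewer there is one more tool, called after ">>>" in YAML: its name, and indented under it one key for each argument. servo_tool: Moves the arm, as the interface text tells. Its arguments: {"type":"object","properties":{"targets":{"type":"array"},"grip_force":{"type":"number"}},"required":["targets"]}

```bash
mkdir -p pics; ls
python3 - <<'E'
from workcell import monitor,cams,trace
import cv2,numpy as np
s=monitor.read_state()
for k in s: print(k,np.round(s[k],3))
ims=[]
for c in ("side","top"):
    im=cams.snapshot(c); cv2.imwrite(f"pics/{c}0.png",im[:,:,::-1]); k=cams.get_calibration(c); print(c,k)
    for l in ["carrier_a","carrier_a_mouth","gauge","stand","rack","discard_tray","reagent_bottle","beaker","tube_block"]:
        for d in trace(c,l): 
            p=np.argwhere(d["pixels"]).mean(0)[::-1]
            print(l,round(d["score"],2),d["extent"],np.round(p,1))
E
```

```text
pics
clock 0.0
joint_pos [-1.148  0.508 -0.238  1.501  0.126  1.149 -0.155]
qd [ 0.001  0.001 -0.002 -0.     0.    -0.     0.001]
joint_torque [-1.0000e-03 -6.2059e+01 -2.1870e+00 -2.4966e+01  1.3000e-02  1.2000e-02
  0.0000e+00]
position [0.195 0.593 0.252]
eef_rot [-4.960e-01 -3.102e+00  3.000e-03]
wrist_force [0.114 0.427 0.116]
wrist_torque [-0.023  0.042 -0.029]
grip_force 0.0
opening 0.085
side {'fx': 421.8556997205749, 'fy': 421.8556997205749, 'cx': 323.1567199846318, 'cy': 198.17596948402553, 'position': array([-0.20069823,  0.7245042 ,  0.98557397]), 'attitude': array([-1.0648015 ,  2.40893642, -1.04580066])}
carrier_a 0.7 [339.4, 197.8, 12.4, 15.3] [344.5 205.2]
carrier_a 0.57 [300.0, 218.6, 11.9, 21.9] [306.1 229.7]
carrier_a 0.46 [319.3, 208.9, 9.1, 17.5] [325.8 216.6]
carrier_a_mouth 0.19 [360.2, 146.7, 24.9, 18.7] [372.  155.5]
gauge 0.55 [399.8, 143.7, 11.6, 18.3] [403.8 150.3]
gauge 0.5 [383.5, 127.7, 6.9, 19.8] [386.4 136.2]
gauge 0.45 [351.2, 128.1, 8.4, 21.1] [355.4 137.4]
gauge 0.17 [228.3, 285.3, 61.5, 59.7] [266.3 306.7]
stand 0.55 [359.9, 145.8, 28.7, 21.9] [37
[... 744 characters left out ...]
r_a 0.45 [291.4, 219.5, 19.2, 14.9] [299.6 226.7]
gauge 0.74 [461.1, 192.3, 19.8, 12.8] [471.9 199. ]
gauge 0.62 [428.5, 126.1, 19.9, 15.0] [438.7 133.1]
gauge 0.62 [437.5, 204.8, 12.9, 11.6] [442.  209.8]
gauge 0.56 [434.5, 161.2, 11.4, 12.9] [440.5 166. ]
stand 0.71 [416.5, 152.6, 37.8, 35.8] [435.5 170.4]
rack 0.79 [254.4, 211.0, 94.3, 33.5] [299.7 226.3]
rack 0.2 [432.4, 158.7, 15.1, 14.8] [441.  165.7]
discard_tray 0.7 [306.6, 125.8, 75.2, 51.2] [343.2 151.6]
reagent_bottle 0.81 [162.7, 203.3, 34.0, 28.5] [180.8 215.1]
reagent_bottle 0.15 [294.0, 221.9, 16.3, 13.2] [300.5 226.9]
beaker 0.66 [160.1, 156.8, 39.8, 27.1] [178.5 168.6]
tube_block 0.78 [127.6, 254.2, 76.2, 42.1] [166.1 274. ]
```

Run:
```python
import cv2,numpy as np
a=cv2.imread("pics/top0.png");b=cv2.imread("pics/side0.png")
cv2.imwrite("pics/top0c.png",cv2.resize(a[100:300,110:510],None,fx=2,fy=2,interpolation=cv2.INTER_CUBIC)[:, :800])
cv2.imwrite("pics/side0c.png",cv2.resize(b[110:270,270:430],None,fx=3.75,fy=3.75,interpolation=cv2.INTER_CUBIC))
```

```text
(no output)
```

View pics/top0c.png

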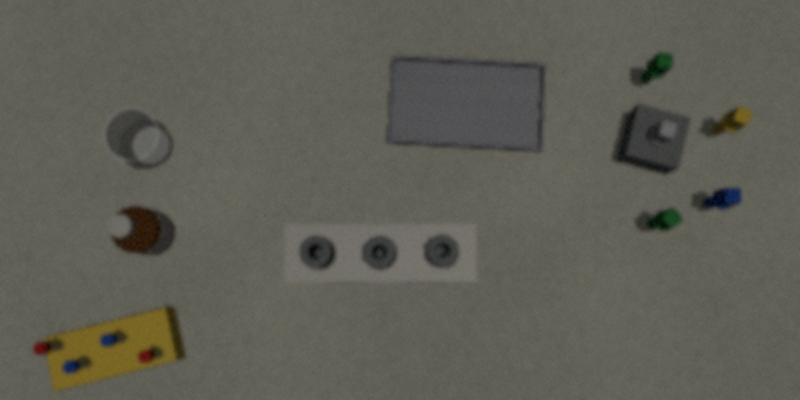

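View pics/side0c.png

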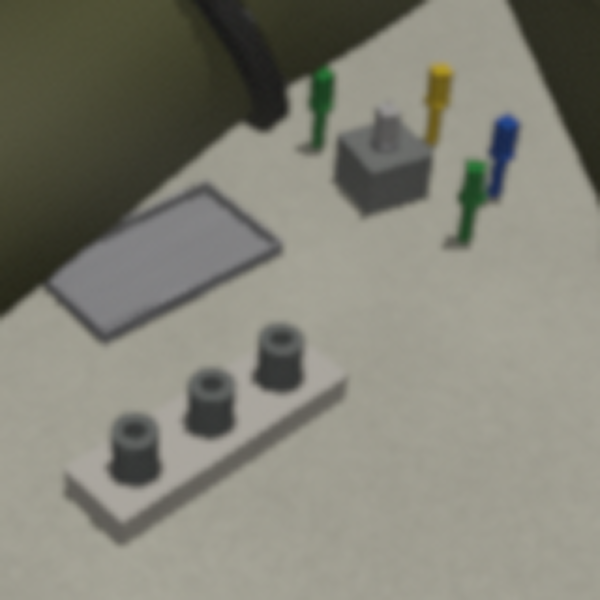

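The top view (2x crop with offset 110,100) shows the carriers at about (269,226), (300,226) and (331,225), the tray at (343,152), and the stand with the bare aluminium gauge at (443,165). Around the stand are four coloured look-alikes. I'll fit the known shapes in each camera separately.

```bash
cat > h.py <<'E'
import cv2,numpy as np
from scipy.optimize import minimize
from scipy.spatial.transform import Rotation as R
from workcell import cams,monitor
K={c:cams.get_calibration(c) for c in("side","top")}
def proj(c,P):
    k=K[c];q=R.from_rotvec(k["attitude"]).inv().apply(np.atleast_2d(P)-k["position"])
    return np.c_[k["fx"]*q[:,0]/q[:,2]+k["cx"],k["fy"]*q[:,1]/q[:,2]+k["cy"]]
def unproj(c,uv,z):
    k=K[c];d=R.from_rotvec(k["attitude"]).apply([(uv[0]-k["cx"])/k["fx"],(uv[1]-k["cy"])/k["fy"],1])
    return k["position"]+d*(z-k["position"][2])/d[2]
def circ(x,y,z,r):
    t=np.linspace(0,2*np.pi,40);return np.c_[x+r*np.cos(t),y+r*np.sin(t),0*t+z]
def rect(x,y,yaw,z,a,b):
    c,s=np.cos(yaw),np.sin(yaw);p=np.array([[1,1],[-1,1],[-1,-1],[1,-1]])*[a/2,b/2]
    return np.c_[x+p[:,0]*c-p[:,1]*s,y+p[:,0]*s+p[:,1]*c,np.full(4,z)]
def cover(c,P,win,S=6,blur=1.0):
    u0,v0,w,h=win;p=(proj(c,P)-[u0-.5,v0-.5])*S
    m=np.zeros((h*S,w*S),np.float32)
    cv2.fillConvexPoly(m,cv2.convexHull(np.round((p-.5)*16).astype(np.int32)),1.0,shift=4)
    m=cv2.GaussianBlur(m,(0,0),blur*S);return cv2.resize(m,(w,h),interpolation=cv2.INTER_AREA)
def fit(c,img,layers,x0,step,win,blur=1.0):
    u0,v0,w,h=win;I=img[v0:v0+h,u0:u0+w].reshape(-1,3).astype(float)
    def f(x):
        A=np.c_[np.ones(w*h),np.array([cover(c,P,win,blur=blur).ravel() for P in layers(x)]).T]
        r=I-A@np.linalg.lstsq(A,I,rcond=None)[0];return np.mean(r**2)
    n=len(x0);s=np.vstack([x0]+[np.array(x0)+np.eye(n)[i]*step[i] for i in range(n)])
    o=minimize(f,x0,method="Nelder-Mead",options=dict(initial_simplex=s,xatol=1e-4,fatol=1e-4,maxiter=250))
    return o.x,o.fun**.5
def window(c,P,m=7):
    p=proj(c,P);a=np.floor(p.min(0)-m).astype(int);b=np.ceil(p.max(0)+m).astype(int)
    a=np.maximum(a,0);b=np.minimum(b,[640,400]);return (*a,*(b-a))
def Lcar(x,zb=.03,zt=.074): 
    t=circ(x[0],x[1],zt,.02);return [np.r_[t,circ(x[0],x[1],zb,.02)],t,circ(x[0],x[1],zt,.0095)]
def Lbox(a,b,z): return lambda x:[np.r_[rect(*x,z,a,b),rect(*x,0,a,b)],rect(*x,z,a,b)]
def Lg(x): 
    r=lambda z:rect(*x,z,.02,.02);return [np.r_[circ(x[0],x[1],.055,.014),circ(x[0],x[1],.061,.014)],np.r_[r(.061),r(.097)],r(.097)]
E
python3 - <<'E'
from h import *
I={c:cv2.imread(f"pics/{c}0.png") for c in K}
car=[unproj("top",p,.074)[:2] for p in((269,226),(300,226),(331,225.5))]
print(np.round(car,4))
for i,p in enumerate(car):
    for c in K:
        for bl in(1.,1.5):
            x,e=fit(c,I[c],Lcar,p,[.005,.005],window(c,np.r_[circ(*p,.074,.02),circ(*p,.03,.02)],2),bl);print("car",i,c,np.round(x,4),round(e,2))
def go(n,L,uv,z,a,b,yaw,extra=7):
    p=unproj("top",uv,z)[:2]
    for c in K:
        best=None
        for y in yaw:
            r=fit(c,I[c],L,[*p,y],[.005,.005,.1],window(c,rect(*p,y,z,a,b),extra),1.3)
            if best is None or r[1]<best[1]: best=r
        print(n,c,np.round(best[0],4),round(best[1],2))
go("tray",Lbox(.12,.21,.018),(343,152),.018,.12,.21,[0])
Lr=lambda x:Lbox(.075,.25,.03)(x)+sum([Lcar([x[0]-s*np.sin(x[2]),x[1]+s*np.cos(x[2])])[:1] for s in(-.08,0,.08)],[])
go("rack",Lr,(300,226),.03,.075,.25,[0])
go("stand",lambda x:Lbox(.07,.07,.055)(x)+Lg(x),(437,168),.055,.07,.07,[-.25,.25])
go("gauge",Lg,(443,165),.097,.02,.02,[-.3,0,.3,.6],3)
for n,uv,z in(("bottle",(170,213),.13),("beaker",(185,172),.085),("tube",(166,272),.1),("g1",(440,132),.09),("y",(480,158),.09),("b",(475,198),.09),("g2",(444,210),.09)):print(n,unproj("top",uv,z).round(3))
E
```

```text
[[0.4518 0.1701]
 [0.4496 0.0928]
 [0.4488 0.0153]]
car 0 side [0.4527 0.1779] 7.44
car 0 side [0.4528 0.1772] 9.95
car 0 top [0.4536 0.1747] 4.63
car 0 top [0.4537 0.175 ] 5.42
car 1 side [0.4506 0.0974] 6.92
car 1 side [0.4509 0.0971] 9.4
car 1 top [0.4509 0.0953] 4.89
car 1 top [0.4509 0.0953] 5.54
car 2 side [0.4497 0.0184] 6.74
car 2 side [0.45  0.018] 8.91
car 2 top [0.4504 0.0165] 6.54
car 2 top [0.45   0.0173] 6.79
tray side [0.5773 0.0107 0.0866] 37.52
tray top [ 0.6538 -0.0253 -0.0815] 5.17
rack side [ 0.4506  0.0987 -0.0153] 13.17
rack top [ 0.451   0.0947 -0.0185] 4.81
stand side [ 0.5944 -0.269  -0.3433] 25.71
stand top [ 0.5928 -0.2681 -0.2923] 4.45
gauge side [ 0.5916 -0.2661  0.1053] 4.28
gauge top [ 0.5926 -0.2688 -0.2415] 4.23
bottle [0.486 0.397 0.13 ]
beaker [0.592 0.378 0.085]
tube [0.347 0.416 0.1  ]
g1 [ 0.677 -0.267  0.09 ]
y [ 0.607 -0.364  0.09 ]
b [ 0.506 -0.344  0.09 ]
g2 [ 0.479 -0.265  0.09 ]
```

```bash
cat >> h.py <<'E'
def rel(targets,T=None):
    """world targets (x,y,z,angle of tool y) -> shift along tool axes and turn about tool z"""
    s=monitor.read_state();p,r=(s["position"],R.from_rotvec(s["eef_rot"])) if T is None else T
    ay=r.apply([0,1,0]);a0=np.arctan2(ay[1],ay[0])
    for t in targets:
        d=(a0-t[3]+np.pi)%(2*np.pi)-np.pi
        print(np.round(r.inv().apply(np.array(t[:3])-p),4),"turn z",round(d,3))
def st():
    s=monitor.read_state();print({k:np.round(s[k],4).tolist() for k in("clock","joint_pos","position","eef_rot","wrist_force","opening","grip_force")})
E
python3 - <<'E'
from h import *
s=monitor.read_state();r=R.from_rotvec(s["eef_rot"]);print(r.as_matrix().round(3))
rel([(.48,.2,.25,.7),(.592,-.268,.25,-.27),(.592,-.268,.16,-.27)],(np.array([.195,.594,.253]),r))
I=cv2.imread("pics/top0.png")
for uv in((306,128.5),(382,133),(380.5,175.5),(304,171)):print(unproj("top",uv,.018).round(4))
E
```

```text
[[-0.95   0.312 -0.   ]
 [ 0.312  0.95  -0.   ]
 [ 0.    -0.    -1.   ]]
[-0.3936 -0.2856  0.003 ] turn z 0.554
[-0.6458 -0.6954  0.003 ] turn z 1.524
[-0.6458 -0.6954  0.093 ] turn z 1.524
[0.716  0.0728 0.018 ]
[ 0.698  -0.1329  0.018 ]
[ 0.5814 -0.1235  0.018 ]
[0.5991 0.081  0.018 ]
```

Careful with the scale: shifts go in shares of 600 mm and turns go in shares of 2 pi rad. That gives: -0.52 m / 0.6 = -0.8667, -0.25 m / 0.6 = -0.4167, 0.48 rad / 6.2832 = 0.0764.

>>> servo_tool:
  targets:
    - [-0.0817,-0.06,0,0,0,0.0127,0.5]
    - [-0.1633,-0.1183,0,0,0,0.0255,0.5]
    - [-0.2467,-0.1783,0,0,0,0.0382,0.5]
    - [-0.3283,-0.2383,0,0,0,0.0509,0.5]
    - [-0.41,-0.2967,0,0,0,0.0637,0.5]
    - [-0.4917,-0.3567,0,0,0,0.0764,0.5]
    - [-0.5733,-0.4167,0,0,0,0.0891,0.5]
    - [-0.6567,-0.4767,0,0,0,0.1019,0.5]
    - [-0.7083,-0.5617,0,0,0,0.121,0.5]
    - [-0.7617,-0.6467,0,0,0,0.1401,0.5]
    - [-0.8133,-0.7333,0,0,0,0.1592,0.5]
    - [-0.8667,-0.8167,0,0,0,0.1783,0.5]
  grip_force: 40

```text
clock: 2.5
position: [0.5365, -0.0356, 0.2536]
eef_rot: [2.072, 2.361, 0.001]
wrist_force: [1.2, 0.2, 0.5]
opening: 0.0425
grip_force: 0.0
```

Run:
```python
from h import *
st(); rel([(.592,-.268,.20,-.27),(.592,-.268,.13,-.27),(.592,-.268,.088,-.27)])
```

```text
{'clock': 2.5, 'joint_pos': [-0.1214, 0.373, 0.2037, 1.7351, -0.0857, 1.0414, 0.2422], 'position': [0.5365, -0.0356, 0.2536], 'eef_rot': [2.0719, 2.3609, 0.001], 'wrist_force': [1.2458, 0.2456, 0.4855], 'opening': 0.0425, 'grip_force': 0.0}
[-0.2376  0.0249  0.0536] turn z 0.4
[-0.2376  0.0248  0.1236] turn z 0.4
[-0.2376  0.0248  0.1656] turn z 0.4
```

In the tool's units: -0.238 m / 0.6 = -0.3967, -0.178 m / 0.6 = -0.2967, 0.4 rad / 6.2832 = 0.0637.

>>> servo_tool:
  targets:
    - [-0.1,0.01,0,0,0,0.0159,0.5]
    - [-0.1983,0.02,0,0,0,0.0318,0.5]
    - [-0.2967,0.03,0.0333,0,0,0.0477,0.5]
    - [-0.3967,0.0417,0.1,0,0,0.0637,0.5]
    - [-0.3967,0.0417,0.1833,0,0,0.0637,0.5]
    - [-0.3967,0.0417,0.1833,0,0,0.0637,0.5]
    - [-0.3967,0.0417,0.1833,0,0,0.0637,0.5]

```text
clock: 3.38
position: [0.5937, -0.2655, 0.145]
eef_rot: [2.494, 1.908, 0.002]
wrist_force: [0.2, -0.1, 0.1]
opening: 0.0427
grip_force: 0.0
```

Run:
```python
from h import *
st(); rel([(.592,-.268,.088,-.27)])
a=cams.snapshot("side")[:,:,::-1];b=cams.snapshot("top")[:,:,::-1]
cv2.imwrite("pics/s1.png",a);cv2.imwrite("pics/t1.png",b)
A=cv2.resize(a[80:200,310:430],(400,400),interpolation=cv2.INTER_CUBIC);B=cv2.resize(b[110:230,380:500],(400,400),interpolation=cv2.INTER_CUBIC)
cv2.imwrite("pics/m1.png",np.hstack([A,B]))
```

```text
{'clock': 3.375, 'joint_pos': [0.2117, 0.6535, 0.2957, 1.5764, -0.2215, 0.9433, 0.3155], 'position': [0.5937, -0.2655, 0.145], 'eef_rot': [2.4945, 1.9082, 0.0019], 'wrist_force': [0.2205, -0.1039, 0.1427], 'opening': 0.0427, 'grip_force': 0.0}
[-0.0028 -0.0011  0.057 ] turn z 0.005
```

View pics/m1.png

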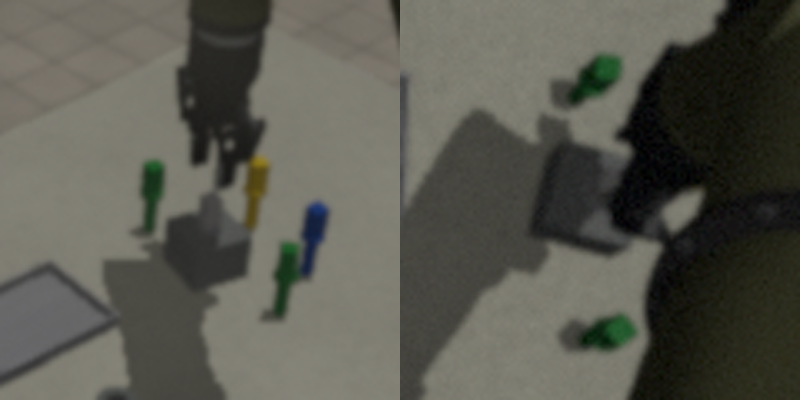

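The gripper is centred over the bare gauge in the stand, clear of the look-alikes. I'll descend and grip.

In the tool's units: 0.056 m / 0.6 = 0.0933, 0.03 m / 0.6 = 0.05.

>>> servo_tool:
  targets:
    - [0,0,0.05,0,0,0,0.5]
    - [0,0,0.0933,0,0,0,0.5]
    - [0,0,0.0933,0,0,0,0.5]
    - [0,0,0.0933,0,0,0,0.5]

```text
clock: 3.98
position: [0.5939, -0.2664, 0.0895]
eef_rot: [2.494, 1.906, 0.002]
wrist_force: [1.1, -1.1, 0.0]
opening: 0.0428
grip_force: 0.0
```

>>> servo_tool:
  targets:
    - [0,0,0,0,0,0,0.1]
    - [0,0,0,0,0,0,0.1]
    - [0,0,0,0,0,0,0.1]
    - [0,0,0,0,0,0,0.1]
    - [0,0,0,0,0,0,0.1]
  grip_force: 50

```text
clock: 4.6
position: [0.5936, -0.2665, 0.0892]
eef_rot: [2.495, 1.906, 0.002]
wrist_force: [-1.0, 0.9, 6.0]
opening: 0.0196
grip_force: 47.9
```

Run:
```python
from h import *
st()
```

```text
{'clock': 4.6, 'joint_pos': [0.2249, 0.7146, 0.2754, 1.6297, -0.2447, 0.8287, 0.3357], 'position': [0.5936, -0.2665, 0.0892], 'eef_rot': [2.4948, 1.9058, 0.0024], 'wrist_force': [-0.9904, 0.8501, 5.9533], 'opening': 0.0196, 'grip_force': 47.8798}
```

Run:
```python
from h import *
rel([(.5936,-.2665,.205,-.27),(.451,.018,.205,0),(.451,.018,.17,0)])
```

```text
[ 0.      0.0003 -0.1158] turn z 0.004
[ 0.237  -0.2121 -0.1164] turn z -0.266
[ 0.237  -0.2122 -0.0814] turn z -0.266
```

In the tool's units: 0.237 m / 0.6 = 0.395, -0.212 m / 0.6 = -0.3533, -0.27 rad / 6.2832 = -0.043.

>>> servo_tool:
  targets:
    - [0,0,-0.0667,0,0,0,0.1]
    - [0,0,-0.15,0,0,0,0.1]
    - [0,0,-0.1933,0,0,0,0.1]
    - [0.0667,-0.0583,-0.1933,0,0,-0.008,0.1]
    - [0.1317,-0.1183,-0.1933,0,0,-0.0159,0.1]
    - [0.1983,-0.1767,-0.1933,0,0,-0.0239,0.1]
    - [0.2633,-0.235,-0.1933,0,0,-0.0318,0.1]
    - [0.33,-0.295,-0.1933,0,0,-0.0382,0.1]
    - [0.395,-0.3533,-0.1933,0,0,-0.043,0.1]
    - [0.395,-0.3533,-0.1367,0,0,-0.043,0.1]
    - [0.395,-0.3533,-0.1367,0,0,-0.043,0.1]
    - [0.395,-0.3533,-0.1367,0,0,-0.043,0.1]

```text
clock: 6.1
position: [0.4511, 0.0174, 0.1702]
eef_rot: [2.218, 2.224, 0.001]
wrist_force: [1.4, -0.3, -1.0]
opening: 0.0196
grip_force: 48.5
```

Run:
```python
from h import *
st(); s=monitor.read_state();print(R.from_rotvec(s["eef_rot"]).as_matrix().round(4))
a=cams.snapshot("side")[:,:,::-1];b=cams.snapshot("top")[:,:,::-1]
cv2.imwrite("pics/s2.png",a);cv2.imwrite("pics/t2.png",b)
A=cv2.resize(a[140:260,280:400],(400,400),interpolation=cv2.INTER_CUBIC);B=cv2.resize(b[150:270,260:380],(400,400),interpolation=cv2.INTER_CUBIC)
cv2.imwrite("pics/m2.png",np.hstack([A,B]))
```

```text
{'clock': 6.1, 'joint_pos': [-0.2662, 0.3482, 0.2331, 2.0621, -0.1163, 0.7425, 0.0416], 'position': [0.4511, 0.0174, 0.1702], 'eef_rot': [2.2181, 2.2236, 0.0006], 'wrist_force': [1.3801, -0.3289, -1.0289], 'opening': 0.0196, 'grip_force': 48.4817}
[[-2.5e-03  1.0e+00  8.0e-04]
 [ 1.0e+00  2.5e-03 -3.0e-04]
 [-3.0e-04  8.0e-04 -1.0e+00]]
```

View pics/m2.png

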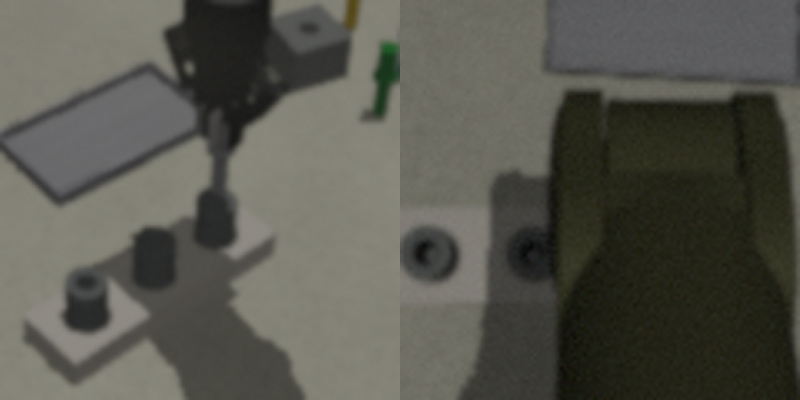

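The side view shows the gauge in the jaws above the right-hand carrier. Now for a gentle first entry.

In the tool's units: 0.017 m / 0.6 = 0.0283, 0.015 m / 0.6 = 0.025.

>>> servo_tool:
  targets:
    - [0,0,0.01,0,0,0,0.1]
    - [0,0,0.0183,0,0,0,0.1]
    - [0,0,0.0217,0,0,0,0.1]
    - [0,0,0.025,0,0,0,0.1]
    - [0,0,0.0283,0,0,0,0.1]
    - [0,0,0.0283,0,0,0,0.1]

```text
clock: 6.95
position: [0.4505, 0.0182, 0.1522]
eef_rot: [-2.217, -2.226, 0.0]
wrist_force: [0.9, -0.5, -1.5]
opening: 0.0199
grip_force: 48.5
```

Tip is about 5 mm in with no contact force. I'll continue down to 27 mm.

In the tool's units: 0.02 m / 0.6 = 0.0333, 0.016 m / 0.6 = 0.0267.

>>> servo_tool:
  targets:
    - [0,0,0.005,0,0,0,0.1]
    - [0,0,0.01,0,0,0,0.1]
    - [0,0,0.015,0,0,0,0.1]
    - [0,0,0.02,0,0,0,0.1]
    - [0,0,0.0267,0,0,0,0.1]
    - [0,0,0.0333,0,0,0,0.1]
    - [0,0,0.0333,0,0,0,0.1]

```text
clock: 7.82
position: [0.4503, 0.0181, 0.1319]
eef_rot: [-2.217, -2.226, 0.001]
wrist_force: [-0.6, -0.4, -1.1]
opening: 0.0197
grip_force: 48.5
```

In the tool's units: 0.007 m / 0.6 = 0.0117, 0.006 m / 0.6 = 0.01.

>>> servo_tool:
  targets:
    - [0,0,0.0033,0,0,0,0.1]
    - [0,0,0.0067,0,0,0,0.1]
    - [0,0,0.0083,0,0,0,0.1]
    - [0,0,0.01,0,0,0,0.1]
    - [0,0,0.0117,0,0,0,0.1]
    - [0,0,0.0117,0,0,0,0.1]

```text
clock: 8.57
position: [0.4505, 0.0181, 0.1252]
eef_rot: [-2.217, -2.226, 0.0]
wrist_force: [-0.4, 0.0, -0.9]
opening: 0.0198
grip_force: 48.5
```

In the tool's units: 0.005 m / 0.6 = 0.0083, 0.004 m / 0.6 = 0.0067.

>>> servo_tool:
  targets:
    - [0,0,0.0017,0,0,0,0.1]
    - [0,0,0.0033,0,0,0,0.1]
    - [0,0,0.005,0,0,0,0.1]
    - [0,0,0.0067,0,0,0,0.1]
    - [0,0,0.0083,0,0,0,0.1]
    - [0,0,0.0083,0,0,0,0.1]

```text
clock: 9.32
position: [0.4505, 0.0181, 0.1202]
eef_rot: [-2.217, -2.226, 0.0]
wrist_force: [-0.0, 0.5, -1.6]
opening: 0.02
grip_force: 48.5
```

Depth is 38 mm with no force, so the tip is past the sleeve. This looks like the good carrier, and I'll seat it.

>>> servo_tool:
  targets:
    - [0,0,0.0033,0,0,0,0.1]
    - [0,0,0.0067,0,0,0,0.1]
    - [0,0,0.01,0,0,0,0.1]
    - [0,0,0.0133,0,0,0,0.1]
    - [0,0,0.0167,0,0,0,0.1]
    - [0,0,0.0183,0,0,0,0.1]
    - [0,0,0.02,0,0,0,0.1]
    - [0,0,0.02,0,0,0,0.1]

```text
clock: 10.32
position: [0.4505, 0.0181, 0.1083]
eef_rot: [-2.217, -2.226, 0.0]
wrist_force: [-0.5, 0.5, -1.5]
opening: 0.0197
grip_force: 48.7
```

In the tool's units: 0.001 m / 0.6 = 0.0017, 0.0005 m / 0.6 = 0.0008.

>>> servo_tool:
  targets:
    - [0,0,0.0008,0,0,0,0.1]
    - [0,0,0.0017,0,0,0,0.1]
    - [0,0,0.0017,0,0,0,0.1]

```text
clock: 10.7
position: [0.4506, 0.0181, 0.108]
eef_rot: [2.217, 2.225, 0.001]
wrist_force: [-1.6, -0.5, 9.9]
opening: 0.0196
grip_force: 50.0
```

The collar is home with 10 N of contact at the expected height. I'll release, rise and move over the middle carrier.

In the tool's units: 0.079 m / 0.6 = 0.1317, 0.001 m / 0.6 = 0.0017.

>>> servo_tool:
  targets:
    - [0,0,-0.0008,0,0,0,0.3]
    - [0,0,-0.0008,0,0,0,0.5]
    - [0,0,-0.0008,0,0,0,0.5]
    - [0,0,-0.0333,0,0,0,0.5]
    - [0,0,-0.0833,0,0,0,0.5]
    - [0,0,-0.125,0,0,0,0.5]
    - [0.05,0,-0.125,0,0,0,1]
    - [0.1317,0.0017,-0.125,0,0,0,1]
    - [0.1317,0.0017,-0.125,0,0,0,1]
    - [0.1317,0.0017,-0.125,0,0,0,1]

```text
clock: 11.95
position: [0.451, 0.0967, 0.1821]
eef_rot: [2.216, 2.226, -0.001]
wrist_force: [-0.1, -0.7, 0.7]
opening: 0.0857
grip_force: 0.0
```

Run:
```python
from h import *
st()
a=cams.snapshot("side")[:,:,::-1];cv2.imwrite("pics/s3.png",a)
cv2.imwrite("pics/s3c.png",cv2.resize(a[140:260,280:400],(480,480),interpolation=cv2.INTER_CUBIC))
rel([(.4515,.097,.060,0)])
```

```text
{'clock': 11.95, 'joint_pos': [-0.4299, 0.3444, 0.2228, 2.022, -0.1048, 0.7864, -0.1412], 'position': [0.451, 0.0967, 0.1821], 'eef_rot': [2.2165, 2.2262, -0.0012], 'wrist_force': [-0.1186, -0.667, 0.667], 'opening': 0.0857, 'grip_force': 0.0}
[0.0009 0.0005 0.1221] turn z 0.003
```

View pics/s3c.png

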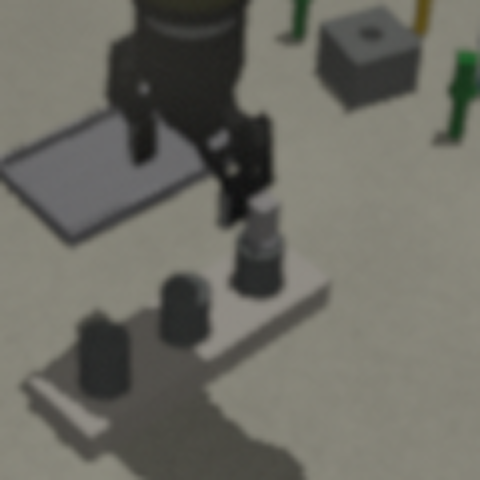

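The gauge stands upright in the right-hand carrier with its collar on the top. I'll descend on the middle carrier and grip.

In the tool's units: 0.122 m / 0.6 = 0.2033, 0.11 m / 0.6 = 0.1833.

>>> servo_tool:
  targets:
    - [0,0,0.0667,0,0,0,1]
    - [0.0017,0,0.1333,0,0,0,1]
    - [0.0017,0,0.1833,0,0,0,1]
    - [0.0017,0,0.2033,0,0,0,1]
    - [0.0017,0,0.2033,0,0,0,0.6]
    - [0.0017,0,0.2033,0,0,0,0.35]
    - [0.0017,0,0.2033,0,0,0,0.35]
    - [0.0017,0,0.2033,0,0,0,0.35]
    - [0.0017,0,0.2033,0,0,0,0.35]
  grip_force: 40

```text
clock: 13.12
position: [0.4518, 0.0982, 0.0614]
eef_rot: [2.216, 2.225, 0.003]
wrist_force: [-1.9, -0.4, 6.2]
opening: 0.0384
grip_force: 39.9
```

Run:
```python
from h import *
st()
c,s=np.cos(-.08),np.sin(-.08)
p=[(.651-d*s,-.026+d*c) for d in(-.05,.05)];print(np.round(p,3))
rel([(*p[0],.11,0),(*p[1],.11,0)])
```

```text
{'clock': 13.125, 'joint_pos': [-0.3739, 0.5394, 0.1555, 2.156, -0.1816, 0.4559, -0.0731], 'position': [0.4518, 0.0982, 0.0614], 'eef_rot': [2.2163, 2.225, 0.0028], 'wrist_force': [-1.8963, -0.4444, 6.1875], 'opening': 0.0384, 'grip_force': 39.9052}
[[ 0.647 -0.076]
 [ 0.655  0.024]]
[-0.1748  0.1946 -0.0483] turn z 0.004
[-0.0751  0.203  -0.0482] turn z 0.004
```

In the tool's units: 0.195 m / 0.6 = 0.325, -0.175 m / 0.6 = -0.2917.

>>> servo_tool:
  targets:
    - [0,0,-0.0333,0,0,0,0.35]
    - [0,0,-0.0833,0,0,0,0.35]
    - [0,0,-0.1667,0,0,0,0.35]
    - [0,0.0167,-0.2167,0,0,0,0.35]
    - [-0.0333,0.0833,-0.2167,0,0,0,0.35]
    - [-0.0917,0.15,-0.2167,0,0,0,0.35]
    - [-0.1583,0.2167,-0.2167,0,0,0,0.35]
    - [-0.225,0.275,-0.2167,0,0,0,0.35]
    - [-0.275,0.3117,-0.1833,0,0,0,0.35]
    - [-0.2917,0.325,-0.1167,0,0,0,0.35]
    - [-0.2917,0.325,-0.05,0,0,0,0.35]
    - [-0.2917,0.325,-0.05,0,0,0,0.35]

```text
clock: 14.62
position: [0.6445, -0.0756, 0.0876]
eef_rot: [-2.213, -2.222, 0.006]
wrist_force: [-0.2, 0.2, -1.1]
opening: 0.0384
grip_force: 40.7
```

Run:
```python
from h import *
st()
a=cams.snapshot("side")[:,:,::-1];b=cams.snapshot("top")[:,:,::-1]
A=cv2.resize(a[120:260,260:400],(400,400),interpolation=cv2.INTER_CUBIC);B=cv2.resize(b[110:250,250:390],(400,400),interpolation=cv2.INTER_CUBIC)
cv2.imwrite("pics/m4.png",np.hstack([A,B]))
```

```text
{'clock': 14.625, 'joint_pos': [-0.0403, 0.7108, 0.2055, 1.6263, -0.1816, 0.83, 0.2445], 'position': [0.6445, -0.0756, 0.0876], 'eef_rot': [-2.2133, -2.2221, 0.0063], 'wrist_force': [-0.1854, 0.2321, -1.0552], 'opening': 0.0384, 'grip_force': 40.7171}
```

View pics/m4.png

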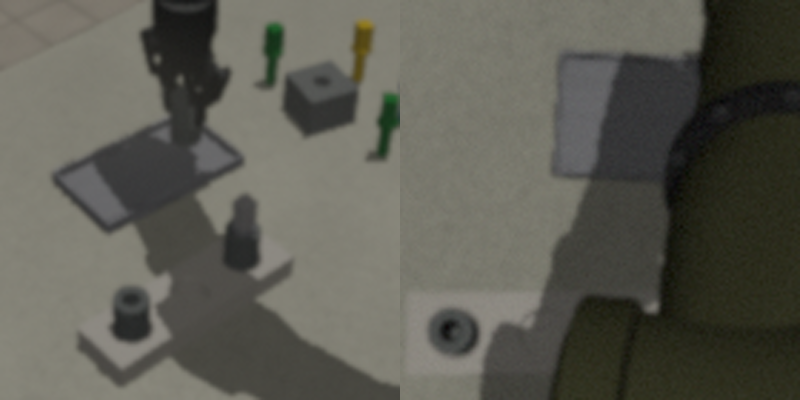

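The carrier is held upright over the right part of the tray, with the gauge still standing in its carrier. I'll lower it gently.

In the tool's units: 0.029 m / 0.6 = 0.0483, 0.028 m / 0.6 = 0.0467.

>>> servo_tool:
  targets:
    - [0,0,0.02,0,0,0,0.35]
    - [0,0,0.0333,0,0,0,0.35]
    - [0,0,0.0417,0,0,0,0.35]
    - [0,0,0.0467,0,0,0,0.35]
    - [0,0,0.0483,0,0,0,0.35]
    - [0,0,0.0483,0,0,0,0.35]

```text
clock: 15.48
position: [0.647, -0.0761, 0.0614]
eef_rot: [2.217, 2.226, 0.0]
wrist_force: [0.3, 0.2, -2.2]
opening: 0.0388
grip_force: 40.8
```

In the tool's units: 0.0035 m / 0.6 = 0.0058, 0.0025 m / 0.6 = 0.0042.

>>> servo_tool:
  targets:
    - [0,0,0.0025,0,0,0,0.35]
    - [0,0,0.0042,0,0,0,0.35]
    - [0,0,0.0058,0,0,0,0.35]
    - [0,0,0.0058,0,0,0,0.35]

```text
clock: 15.98
position: [0.6469, -0.0761, 0.0577]
eef_rot: [-2.217, -2.226, 0.0]
wrist_force: [-0.3, 0.2, -1.3]
opening: 0.0386
grip_force: 40.8
```

In the tool's units: 0.001 m / 0.6 = 0.0017, 0.0005 m / 0.6 = 0.0008.

>>> servo_tool:
  targets:
    - [0,0,0.0008,0,0,0,0.35]
    - [0,0,0.0017,0,0,0,0.35]
    - [0,0,0.0017,0,0,0,0.35]

```text
clock: 16.35
position: [0.6469, -0.0762, 0.0576]
eef_rot: [2.217, 2.226, 0.0]
wrist_force: [-2.9, 0.2, 5.2]
opening: 0.0385
grip_force: 41.4
```

The carrier is down at 5 N. I'll release it, rise and go to the last carrier.

>>> servo_tool:
  targets:
    - [0,0,0,0,0,0,0.55]
    - [0,0,0,0,0,0,0.75]
    - [0,0,0,0,0,0,0.9]
    - [0,0,-0.0333,0,0,0,0.9]
    - [0,0,-0.1167,0,0,0,0.9]
    - [0.0333,-0.0167,-0.2,0,0,0,1]
    - [0.1167,-0.075,-0.2167,0,0,0,1]
    - [0.2,-0.1333,-0.2167,0,0,0,1]
    - [0.2833,-0.2,-0.2167,0,0,0,1]
    - [0.3667,-0.2667,-0.2167,0,0,0,1]
    - [0.4217,-0.32,-0.2167,0,0,0,1]
    - [0.4217,-0.32,-0.1667,0,0,0,1]

```text
clock: 17.85
position: [0.4524, 0.1804, 0.1581]
eef_rot: [-2.209, -2.233, -0.007]
wrist_force: [1.4, -0.1, -0.7]
opening: 0.0858
grip_force: 0.0
```

Run:
```python
from h import *
st();rel([(.4545,.177,.060,0)])
```

```text
{'clock': 17.85, 'joint_pos': [-0.5897, 0.4114, 0.2265, 1.996, -0.1364, 0.7445, -0.2703], 'position': [0.4524, 0.1804, 0.1581], 'eef_rot': [-2.2087, -2.2331, -0.0068], 'wrist_force': [1.3506, -0.1401, -0.7479], 'opening': 0.0858, 'grip_force': 0.0}
[-0.0038  0.0018  0.0981] turn z 0.011
```

In the tool's units: 0.097 m / 0.6 = 0.1617, 0.09 m / 0.6 = 0.15.

>>> servo_tool:
  targets:
    - [0,0,0,0,0,0,1]
    - [0,0,0.05,0,0,0,1]
    - [0,0,0.1083,0,0,0,1]
    - [0,0,0.15,0,0,0,1]
    - [0,0,0.1617,0,0,0,1]
    - [0,0,0.1617,0,0,0,1]

```text
clock: 18.6
position: [0.4546, 0.1757, 0.0603]
eef_rot: [2.218, 2.224, 0.0]
wrist_force: [0.0, 0.2, -0.2]
opening: 0.085
grip_force: 0.0
```

>>> servo_tool:
  targets:
    - [0,0,0,0,0,0,0.6]
    - [0,0,0,0,0,0,0.35]
    - [0,0,0,0,0,0,0.35]
    - [0,0,0,0,0,0,0.35]
    - [0,0,0,0,0,0,0.35]

```text
clock: 19.23
position: [0.4542, 0.1763, 0.0606]
eef_rot: [2.217, 2.226, 0.002]
wrist_force: [-1.4, 0.3, 6.0]
opening: 0.0387
grip_force: 39.6
```

Run:
```python
from h import *
st();rel([(.655,.024,.19,0)])
```

```text
{'clock': 19.225, 'joint_pos': [-0.5376, 0.5657, 0.1729, 2.0934, -0.1953, 0.4961, -0.2151], 'position': [0.4542, 0.1763, 0.0606], 'eef_rot': [2.2168, 2.2256, 0.0018], 'wrist_force': [-1.4027, 0.2797, 6.0069], 'opening': 0.0387, 'grip_force': 39.5964}
[-0.153   0.2004 -0.1293] turn z 0.004
```

In the tool's units: 0.2 m / 0.6 = 0.3333, -0.151 m / 0.6 = -0.2517.

>>> servo_tool:
  targets:
    - [0,0,-0.0333,0,0,0,0.35]
    - [0,0,-0.0833,0,0,0,0.35]
    - [0,0,-0.1667,0,0,0,0.35]
    - [0,0.0333,-0.2,0,0,0,0.35]
    - [-0.05,0.1,-0.2,0,0,0,0.35]
    - [-0.1083,0.1667,-0.2,0,0,0,0.35]
    - [-0.1667,0.2333,-0.2,0,0,0,0.35]
    - [-0.2167,0.2917,-0.2,0,0,0,0.35]
    - [-0.25,0.3333,-0.1667,0,0,0,0.35]
    - [-0.2517,0.3333,-0.1,0,0,0,0.35]
    - [-0.2517,0.3333,-0.05,0,0,0,0.35]
    - [-0.2517,0.3333,-0.05,0,0,0,0.35]

```text
clock: 20.72
position: [0.6525, 0.0261, 0.0873]
eef_rot: [-2.214, -2.223, 0.007]
wrist_force: [-0.6, 0.3, -0.5]
opening: 0.0386
grip_force: 40.7
```

In the tool's units: 0.03 m / 0.6 = 0.05, 0.028 m / 0.6 = 0.0467.

>>> servo_tool:
  targets:
    - [0,0,0.0167,0,0,0,0.35]
    - [0,0,0.03,0,0,0,0.35]
    - [0,0,0.04,0,0,0,0.35]
    - [0,0,0.0467,0,0,0,0.35]
    - [0,0,0.05,0,0,0,0.35]
    - [0,0,0.05,0,0,0,0.35]

```text
clock: 21.48
position: [0.6545, 0.026, 0.0598]
eef_rot: [-2.217, -2.226, 0.0]
wrist_force: [0.2, 0.5, -1.5]
opening: 0.0382
grip_force: 40.7
```

Target is about z 0.0566, so I'll step down slowly.

In the tool's units: 0.0028 m / 0.6 = 0.0047, 0.002 m / 0.6 = 0.0033.

>>> servo_tool:
  targets:
    - [0,0,0.0017,0,0,0,0.35]
    - [0,0,0.0033,0,0,0,0.35]
    - [0,0,0.0047,0,0,0,0.35]
    - [0,0,0.0047,0,0,0,0.35]

```text
clock: 21.98
position: [0.6545, 0.026, 0.0569]
eef_rot: [-2.217, -2.226, 0.0]
wrist_force: [-0.5, 0.3, -1.5]
opening: 0.0384
grip_force: 40.7
```

In the tool's units: 0.0008 m / 0.6 = 0.0013, 0.0005 m / 0.6 = 0.0008.

>>> servo_tool:
  targets:
    - [0,0,0.0008,0,0,0,0.35]
    - [0,0,0.0013,0,0,0,0.35]
    - [0,0,0.0013,0,0,0,0.35]

```text
clock: 22.35
position: [0.6545, 0.0259, 0.0567]
eef_rot: [2.217, 2.226, 0.0]
wrist_force: [-2.3, -0.4, 5.4]
opening: 0.0389
grip_force: 41.3
```

In the tool's units: 0.24 m / 0.6 = 0.4, -0.21 m / 0.6 = -0.35.

>>> servo_tool:
  targets:
    - [0,0,0,0,0,0,0.55]
    - [0,0,0,0,0,0,0.75]
    - [0,0,0,0,0,0,0.9]
    - [0,0,-0.0333,0,0,0,0.9]
    - [0,0,-0.1167,0,0,0,0.9]
    - [0,0,-0.2167,0,0,0,0.9]
    - [0,0,-0.3167,0,0,0,0.9]
    - [0.1,0,-0.35,0,0,0,0.9]
    - [0.2,0,-0.35,0,0,0,0.9]
    - [0.3,0,-0.35,0,0,0,0.9]
    - [0.4,0,-0.35,0,0,0,0.9]
    - [0.4,0,-0.35,0,0,0,0.9]

```text
clock: 23.85
position: [0.6514, 0.2739, 0.2648]
eef_rot: [-2.203, -2.234, -0.002]
wrist_force: [0.5, -0.8, 0.5]
opening: 0.0768
grip_force: 0.0
```

Run:
```python
from h import *
st()
a=cams.snapshot("side")[:,:,::-1];b=cams.snapshot("top")[:,:,::-1]
A=cv2.resize(a[120:260,260:400],(400,400),interpolation=cv2.INTER_CUBIC);B=cv2.resize(b[110:250,250:390],(400,400),interpolation=cv2.INTER_CUBIC)
cv2.imwrite("pics/m5.png",np.hstack([A,B]))
```

```text
{'clock': 23.85, 'joint_pos': [-0.5501, 0.641, 0.2369, 1.2323, -0.1513, 1.2859, -0.3022], 'position': [0.6514, 0.2739, 0.2648], 'eef_rot': [-2.2031, -2.2335, -0.0016], 'wrist_force': [0.544, -0.7645, 0.4595], 'opening': 0.0768, 'grip_force': 0.0}
```

View pics/m5.png

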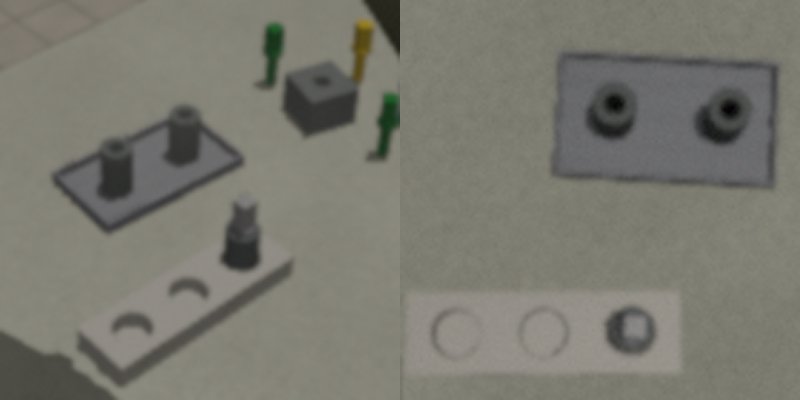

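Both carriers stand upright in the tray, at crop pixels (612,110) and (725,115) in the top view. The gauge sits home in its carrier in the rack at (633,328).

```bash
python3 -c "
from workcell import hand_in
print(hand_in())"
```

```text
the job is handed in; nothing more can be done
None
```

Job handed in at about 24 s: the gauge went fully home in the first carrier tried (rack end nearest the stand) and stands there, and the other two carriers stand upright in the discard tray, with the arm never going near the bottle, beaker or tube block.

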